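# Turn the drive shaft's flat to the key slot and hold the collar home on it

## Task

Grip the bare shaft of the carousel drive and turn it until its flat squarely faces the key slot in the clear guard. Then fetch the flanged collar from the tray, slide it down the shaft with its set screw on the flat, and press it against the spring washer until it sits fully home on the shaft's shoulder. Finish while still gripping the collar by its hub and holding it pressed down for the screw to be tightened, and leave the spacer, hex key, tape and beaker where they are.

Things in the scene. Friction and masses are not known exactly. Their poses are not given: they have to be found in the camera images.
- drive: bench drive of a tube carousel, fixed: white housing 172 (x) x 158 (y) x 46 mm high, round grey deck at 48 mm. Origin on the bench under the shaft's axis, z up; its front (control panel and key slot) faces its own -x. A bearing boss of radius 19 mm round the shaft reaches 61 mm above the bench (24 mm radius below 53 mm)
- drive_shaft (a joint): turn of the shaft in the drive (rad), positive counter-clockwise seen from above; 0 = the flat faces the middle of the key slot (the drive's -x). It starts turned 0.5 to 1.4. It turns both ways against a light drag (about 0.06 N m) and stays where it is left
- flat (a point): middle of the flat cut along the whole free length of the upright steel shaft, 5 mm from its axis, 105 mm above the bench; the frame turns with the shaft, the flat faces its -x. The shaft stands on the drive's axis, its tapered top 118 mm above the bench with a small red mark on the flat's side; it measures 13 mm from flat to back, elsewhere up to 16 mm
- key_slot (a point): middle of the slot, 26 mm wide, in the clear round guard, 68 mm from the shaft's axis on the drive's -x side and 86 mm above the bench; the hex key comes in through it. The guard (inside radius 66 mm, top 90 mm above the bench) stands all round the shaft but for this slot
- shoulder (a point): centre of the shaft's shoulder, on the shaft's axis, 68 mm above the bench: the face on which the collar's underside must sit; axes as those of the drive
- thrust_washer (a joint): downward travel (m) of the brass-coloured washer, 33 mm across, on a spring round the shoulder: 0 = up, its top 5 mm above the shoulder; 0.005 = its top level with the shoulder. The spring pushes up with 3 N at 0 and 8 N at 0.005, so a collar left alone rides up about 5 mm
- collar: aluminium flanged collar, 34 mm high, 0.12 kg, standing in the tray. Origin at the centre of its underside, z up along the bore. Flange 52 mm across, 5 mm thick, at the bottom; hub above it 40 mm across, with two wrench flats 34 mm apart facing its own +y and -y (grip these). D-shaped bore right through, 18 mm across, its flat wall 6 mm from the axis on the collar's -x side
- set_screw (a point): head of the collar's set screw, on the hub's -x side (the side of the bore's flat wall; a red tick on top marks it), 20 mm from the axis, 18 mm above the underside. The bore's bottom mouth is widened by 1.8 mm; it passes over the shaft only with this side over the shaft's flat
- tray: shallow grey metal tray fixed to the bench, 220 (x) x 200 (y) mm, floor 3 mm thick, rim 13 mm above the bench. Origin on the bench under its centre. The collar and the spacer stand in it about 96 mm apart along its x, either way round; the hex key lies along its -y edge
- spacer: brass-coloured plain spacer ring standing in the tray, 38 mm across, 16 mm high, round 19 mm bore, no flange and no screw; leave it alone. Origin at the centre of its underside
- hex_key: steel L-shaped hex key, 82 x 29 mm, 6 mm thick, lying in the tray along its -y edge; leave it alone. Origin under its long leg
- tape_roll: roll of paper tape lying flat behind the drive, 72 mm across, 18 mm high; leave it alone. Origin at the centre of its underside
- beaker: glass beaker standing to the left behind the drive, 67 x 78 mm, 83 mm high; leave it alone. Origin at the centre of its underside
Not all that is in view belongs to the job. There is more than one size of the collar; the job needs the smallest.

How it is judged (in metres and radians):
On the way, in this order (a step that is already met when the one before it is completed fails the run):
1. the fingers grip the bare shaft and have turned it so that its flat faces the key slot (within 0.17 rad) (value of joint drive_shaft between -0.17 and 0.17 rad and contact force between the fingers and drive_shaft above 1 N), for 0.2 s.
2. the collar is gripped and lifted out of the tray, its underside more than 60 mm above the bench (height (world z) of collar above 0.06 m and contact force between the fingers and collar above 1 N and horizontal distance between collar and shoulder above 0.04 m), for 0.1 s.
At the end, for the whole second after the job is handed in: Collar within 1.5 mm of the shoulder and 3 mm of its axis, upright within 0.06 rad, washer pressed more than 3.5 mm; shaft flat within 0.17 rad and set screw within 0.26 rad of the key slot; fingers still grip the collar by its hub, and it is still (z of collar in the frame of shoulder below 0.0015 m and value of joint thrust_washer above 0.0035 m and horizontal distance between collar and shoulder below 0.003 m and angle between collar's own z axis and vertical below 0.06 rad and value of joint drive_shaft between -0.17 and 0.17 rad and distance between set_screw and key_slot below 0.055 m and angle between the x axis of collar and the x axis of drive, either way round below 0.26 rad and contact force between the fingers and collar above 2 N and z of the grasp point in the frame of collar below 0.045 m and linear speed of collar below 0.02 m/s); the arm keeps its last pose, push and grip.
It fails at once if the spacer, hex key, tape or beaker is moved by more than 30 mm (distance of any of spacer, hex_key, tape_roll, beaker from where it was at the start of the episode above 0.03 m).
It also fails if it takes over 54 s, if anything falls off the work surface, if the arm or the gripper's body presses on something with over 40 N, if the wrist force passes 120 N, or if a joint passes its speed limit or range.

## Robot

A 7-joint arm with a two-finger parallel gripper is mounted at the origin on a cart in front of the work surface, level with it; the furniture and walls round the work are solid. World frame = base frame: x ahead of the robot, y to its left, z up, the work surface at z = 0. Lengths are in m, angles in degrees, forces in N, time in s.
With the tool pointing down it reaches from about 0.425 to 0.875 m from the base axis. Payload 4.7 kg.
Tool frame: the origin (TCP) lies at the very end of the fingers, on their centre line; the grasp point (between the pads) lies 19 mm behind it; z points along the fingers, y is the line along which they close (so a half turn about z gives the same grasp; the last joint's range is limited). The gripper opens to 87 mm and grips with 3 to 60 N. Pads are 19 mm wide; open, the fingers measure 117 mm over their backs; the gripper's body (75 mm by 190 mm) begins 51 mm behind the grasp point.
Start: joints at [-63.363, 18.392, -4.016, 83.108, 1.295, 78.541, -3.26], TCP at [0.283, 0.585, 0.223] pointing down, gripper open.
Joint ranges: [-163.93, 163.93], [-17.29, 119.83], [-79.2, 71.16], [3.27, 140.29], [-89.18, 269.18], [5.43, 117.66], [-154.24, 154.24]. Speed limits (degrees/s): [147.25, 147.25, 180, 180, 180, 180, 180].

## Interface

Orientations are given as [roll, pitch, yaw] about the fixed x, y, z axes, in that order (R = Rz(yaw) Ry(pitch) Rx(roll)).
In Python, from cell import telemetry, cams, env gives the robot as it stands.
- The arm moves only by the tool arm_command, never from a script. Its argument "series" is text: rows parted by semicolons, each of 5 numbers parted by spaces: the shift along the tool's x, y, z in mm, then the turn about the tool's z in rad, then the closure in counts, from 0 (fully open) to 255 (shut). A call has 1 to 20 rows; each row shifts and turns the commanded pose from where the row before left it, along the tool's axes as they then stand; what a row does not reach is not made up. A row lasts 1/12 s, in which the tool goes at most 41.7 mm and 7.16 degrees, less where a joint would pass 70% of its speed; a pose out of reach is approached as far as the arm can. A call is refused whole if a number of a shift passes 41.7 or a number of a turn 0.125, either way. A call with a gripper value outside its range is refused whole. The fingers move at their own pace and stop on an object; "squeeze" is the grip in N (left out, the last holds). Time passes only in rows, so rows that do not move let the fingers close. It gives the time, the measured TCP pose, the force, the opening and the grip force at its end, in the units of the state.
- telemetry.get_obs(): the state, without advancing time (a new reading comes with each control period).
- cams.read_camera(name): name is "scene" or "top"; returns the picture (480x640x3 uint8, blue, green, red); there is no depth.
- cams.calibration(name): a dict with "K" (3x3 intrinsics, pixels), "dist" ([k1, k2, p1, p2, k3] as OpenCV has them; the pictures are not rectified), "origin" and "rotation" of the camera in the world. Camera axes: x right, y down, z forward; pixel columns grow to the right and rows downward; lengths in m; the calibration is good to about 2 mm. A picture is of the moment at which its call begins. calibration takes no time and is no camera call.
- env.sign_off(): hands the job in; it is judged then, once.
The state is a dict: "time_s": time; "qpos": joint angles; "joint_velocities": joint speeds; "effort": joint torques, N m; "tool_pos": TCP position; "tool_rot": TCP orientation; "force": force on the tool from outside, world axes, zero at the start; "wrist_torque": the same for the moment, N m; "grip_width": finger opening in m; "grasp_force": force on a finger pad.
Only numpy, scipy, OpenCV 4.12 (cv2) and the standard library are available. Lean on these libraries where they do the work, as an engineer would, in place of code of your own. Each camera call takes 0.05 s, during which the arm holds its last target. There are 200 camera calls.

## Working session

There is one attempt and no reset: what is moved stays moved. The work goes in short steps, Python scripts to look and compute and a tool call to move; the robot and the scene stay as the last step left them, time stands still between calls to the robot, and variables do not carry over. Pictures are saved under pics/ and viewed, at most 10 in all, crops included, and the job is handed in when it is done.

Besides the shell and the picture viewer there is one more tool, called after "Call:" as name(argument=value, ...) on one line, values as JSON. arm_command: Moves the arm, as the interface text tells. Its arguments: {"type":"object","properties":{"series":{"type":"string"},"squeeze":{"type":"number"}},"required":["series"]}

```bash
mkdir -p pics; ls; cat > h.py <<'E'
import numpy as np, cv2
from cell import telemetry, cams, env
def ray(name,uv):
    c=cams.calibration(name);K=np.array(c["K"]);d=np.array(c["dist"])
    p=cv2.undistortPoints(np.array(uv,float).reshape(-1,1,2),K,d).reshape(-1,2)
    R=np.array(c["rotation"]);v=np.c_[p,np.ones(len(p))]@R.T
    return np.array(c["origin"]),v
def plane(name,uv,z):
    o,v=ray(name,uv);return o+v*((z-o[2])/v[:,2])[:,None]
def proj(name,P):
    c=cams.calibration(name);R=np.array(c["rotation"]);t=-R.T@np.array(c["origin"])
    return cv2.projectPoints(np.array(P,float).reshape(-1,1,3),cv2.Rodrigues(R.T)[0],t,np.array(c["K"]),np.array(c["dist"]))[0].reshape(-1,2)
E
python3 - <<'E'
from h import *
for n in("scene","top"):
    cv2.imwrite(f"pics/{n}0.png",cams.read_camera(n));c=cams.calibration(n);print(n,c["origin"],np.round(c["rotation"],3).tolist(),c["K"])
print(telemetry.get_obs())
E
```

```text
pics
scene [ 0.2152291  -0.39944823  0.68754895] [-131.925, 0.691, -28.33] [[444.57542228   0.         321.3229481 ]
 [  0.         444.57542228 228.90856097]
 [  0.           0.           1.        ]]
top [0.40969613 0.17970303 1.38192727] [-175.25, 0.152, -90.953] [[508.78700079   0.         317.28564816]
 [  0.         508.78700079 243.08195224]
 [  0.           0.           1.        ]]
{'time_s': 0.1, 'qpos': array([-63.36491455,  18.43410076,  -4.01326027,  83.16738672,
         1.29690728,  78.54061282,  -3.25937968]), 'joint_velocities': array([ 0.06215609, -0.00475895,  0.00232954, -0.04093736, -0.02382564,
       -0.00853079, -0.01222523]), 'effort': array([-1.96488481e-04, -4.92565620e+01, -4.05808333e-01, -3.13399816e+01,
       -6.38556364e-02,  3.94179043e-02,  7.12353926e-05]), 'tool_pos': array([0.2830431 , 0.58459601, 0.22158325]), 'tool_rot': array([-1.79903226e+02,  8.01283714e-03,  1.54173350e+02]), 'force': array([-0.06536417, -0.2744221 , -0.47295371]), 'wrist_torque': array([ 0.04507817, -0.04318872, -0.05272325]), 'grasp_force': 0.0, 'grip_width': 0.08705344132629911}
```

```bash
sed -i 's/^import numpy as np, cv2/import numpy as np, cv2\nfrom scipy.spatial.transform import Rotation as Ro/; s/R=np.array(c\["rotation"\])/R=Ro.from_euler("xyz",c["rotation"],degrees=True).as_matrix()/' h.py; cat h.py | grep Ro.
```

```text
from scipy.spatial.transform import Rotation as Ro
    R=Ro.from_euler("xyz",c["rotation"],degrees=True).as_matrix();v=np.c_[p,np.ones(len(p))]@R.T
    c=cams.calibration(name);R=Ro.from_euler("xyz",c["rotation"],degrees=True).as_matrix();t=-R.T@np.array(c["origin"])
    return cv2.projectPoints(np.array(P,float).reshape(-1,1,3),cv2.Rodrigues(R.T)[0],t,np.array(c["K"]),np.array(c["dist"]))[0].reshape(-1,2)
```

View pics/scene0.png

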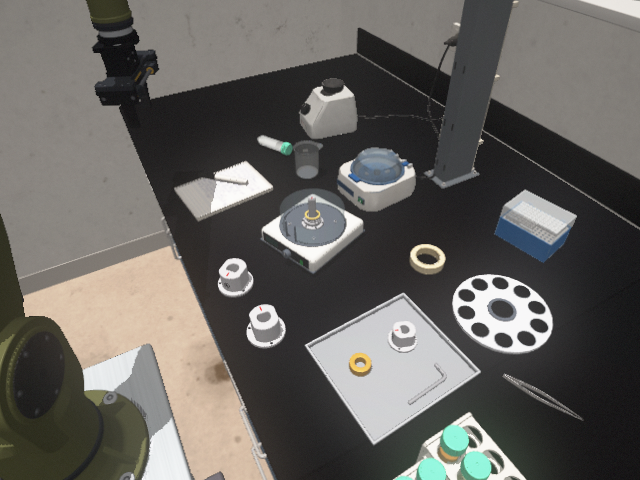

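View pics/top0.png

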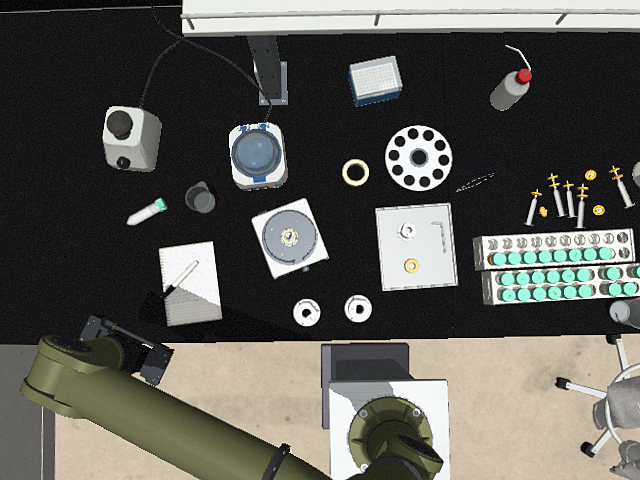

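Three flanged collars appear in the scene view: (235,275), (266,325) and (403,335). The last one stands in the tray, is the smallest and sits beside the brass spacer, so it fits the description. The drive is at scene (312,220) / top (289,237). One enlarged composite will confirm the details.

```bash
python3 - <<'E'
from h import *
s=cv2.imread("pics/scene0.png");t=cv2.imread("pics/top0.png")
def c(im,u,v,w,h,W,H):return cv2.resize(im[v:v+h,u:u+w],(W,H),interpolation=cv2.INTER_CUBIC)
a=np.hstack([c(s,252,180,120,90,400,300),c(t,245,192,90,68,400,300)])
b=np.hstack([c(s,372,305,64,48,400,300),c(t,370,200,96,72,400,300)])
cv2.imwrite("pics/c1.png",np.vstack([a,b]))
E
```

```text
(no output)
```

View pics/c1.png

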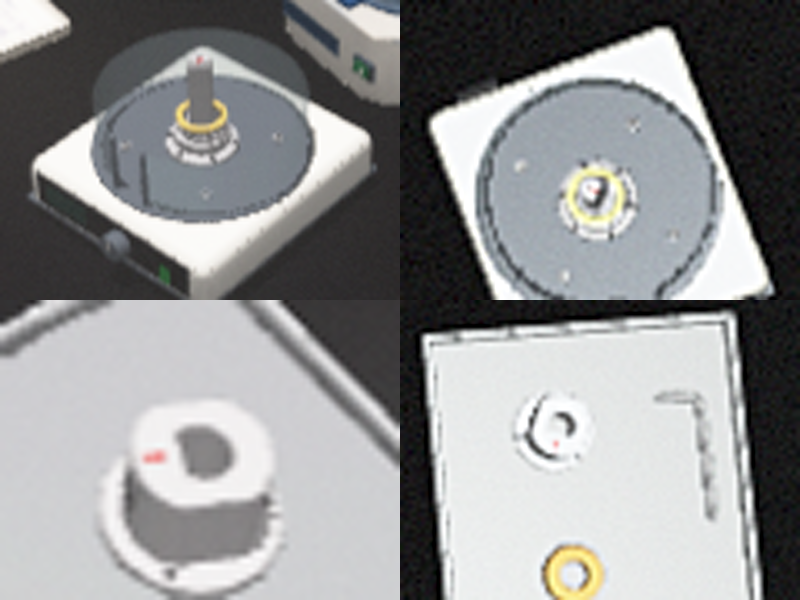

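```bash
python3 - <<'E'
from h import *
np.set_printoptions(precision=4,suppress=True)
S=cv2.imread("pics/scene0.png");T=cv2.imread("pics/top0.png")
def red(im,box):
    u,v,w,h=box;c=im[v:v+h,u:u+w].astype(int);wt=np.clip(c[...,2]-np.maximum(c[...,0],c[...,1])-25,0,None)*(abs(c[...,1]-c[...,0])<40)
    yy,xx=np.mgrid[:h,:w];return (np.array([(wt*xx).sum(),(wt*yy).sum()])/wt.sum()+[u,v]), (wt>0).sum()
for nm,im,bs,bt in(("shaft",S,(300,188,24,20),0.118),("collar",S,(388,320,24,20),0.037)):
    r=red(im,bs);print(nm,"scene",r,plane("scene",r[0],bt))
for nm,im,bs,bt in(("shaft",T,(278,226,20,20),0.118),("collar",T,(396,218,24,24),0.037)):
    r=red(im,bs);print(nm,"top",r,plane("top",r[0],bt))
# housing in top
m=((T.min(2)>215)*255).astype(np.uint8);w=np.zeros_like(m);w[190:285,245:335]=m[190:285,245:335]
w=cv2.morphologyEx(w,cv2.MORPH_OPEN,np.ones((3,3)))
h=cv2.convexHull(cv2.findNonZero(w)); q=plane("top",h.reshape(-1,2),0.046)[:,:2]
print("housing",cv2.minAreaRect((q*1000).astype(np.float32)))
# brass
for im,n,box,z in((T,"top",(270,220,40,35),0.073),(S,"scene",(295,200,35,35),0.073),(T,"top",(398,252,30,30),0.019),(S,"scene",(340,345,45,40),0.019)):
    u,v,W,H=box;c=im[v:v+H,u:u+W].astype(int);mm=((c[...,2]-c[...,0])>60)&((c[...,1]-c[...,0])>25)
    p=cv2.findNonZero((mm*255).astype(np.uint8)).reshape(-1,2)+[u,v];hh=cv2.convexHull(p.astype(np.int32)).reshape(-1,2)
    P=plane(n,hh,z)[:,:2]*1000;(e)=cv2.minEnclosingCircle(P.astype(np.float32));print("brass",n,z,len(p),e)
# tray collar blob in top: print hull of tray rim
m=((T.min(2)>150)*255).astype(np.uint8);w=np.zeros_like(m);w[200:295,370:460]=m[200:295,370:460]
h=cv2.convexHull(cv2.findNonZero(w));q=plane("top",h.reshape(-1,2),0.013)[:,:2];print("tray",cv2.minAreaRect((q*1000).astype(np.float32)))
# collar bright in top & scene
for im,n,box in((T,"top",(392,216,26,28)),(S,"scene",(385,318,36,38))):
    u,v,W,H=box;c=im[v:v+H,u:u+W].astype(int).min(2);print(n,np.percentile(c,[5,30,50,70,95]))
    mm=(c>225).astype(np.uint8);print("\n".join("".join(".#"[x] for x in r) for r in mm))
E
```

```text
shaft scene (array([311.4568, 197.5309]), np.int64(4)) [[0.5386 0.2582 0.118 ]]
collar scene (array([396.3232, 329.6958]), np.int64(8)) [[ 0.5416 -0.054   0.037 ]]
shaft top (array([288.5556, 235.    ]), np.int64(2)) [[0.5362 0.2527 0.118 ]]
collar top (array([407., 234.]), np.int64(1)) [[ 0.5417 -0.0575  0.037 ]]
housing ((537.6534423828125, 255.1576385498047), (165.9243621826172, 153.27244567871094), 20.250947952270508)
brass top 0.073 30 ((537.6575927734375, 254.7435302734375), 15.800889015197754)
brass scene 0.073 55 ((538.9097290039062, 258.3556213378906), 16.96206283569336)
brass top 0.019 115 ((458.35479736328125, -69.50030517578125), 18.63772964477539)
brass scene 0.019 329 ((456.8356628417969, -70.21350860595703), 21.11191177368164)
tray ((510.9380798339844, -85.73860168457031), (225.2538604736328, 204.7359161376953), 3.385432720184326)
top [164. 229. 231. 234. 253.]
##########################
##########################
##########################
##########################
##########################
##########################
############..#####..#####
#######..##...#####.##
[... 1283 characters left out ...]
.###.........#####................
...###.........................#....
....##..............................
....##.........................#....
....###........................#....
.....##.............................
.....###......................##....
......###.....................#.....
.......###..................##......
.......####..............#####......
........#####.....###########.......
..........###...############........
...........##..###########..........
..............##########............
....................................
....................................
....................................
....................................
....................................
```

```bash
python3 - <<'E'
from h import *
np.set_printoptions(precision=4,suppress=True)
S=cv2.imread("pics/scene0.png");T=cv2.imread("pics/top0.png")
k=6
# hub top, supersampled threshold for subpixel edges
u,v,W,H=385,318,36,38
c=cv2.resize(S[v:v+H,u:u+W].min(2),None,fx=k,fy=k,interpolation=cv2.INTER_CUBIC)
m=(c>222).astype(np.uint8)*255
t=m.copy();t[:, :int(8.2*k)]=0;t[20*k:]=0
n,l,st,ce=cv2.connectedComponentsWithStats(t);i=1+st[1:,4].argmax();p=cv2.findNonZero((l==i).astype(np.uint8)).reshape(-1,2)
px=(p+.5)/k-.5+[u,v]
q=plane("scene",cv2.convexHull(px.astype(np.float32)).reshape(-1,2),.037)[:,:2]*1000
r=cv2.minAreaRect(q.astype(np.float32));print("hubtop",r,cv2.minEnclosingCircle(q.astype(np.float32)))
tick=np.array([541.6,-54.0]);d=tick-np.array(r[0]);print("screw dir deg",np.degrees(np.arctan2(d[1],d[0])),np.hypot(*d))
p=cv2.findNonZero(m).reshape(-1,2);px=(p+.5)/k-.5+[u,v]
f=px[(px[:,1]>v+20)|(px[:,0]<u+7.5)]
q=plane("scene",cv2.convexHull(f.astype(np.float32)).reshape(-1,2),.008)[:,:2]*1000
print("flange",cv2.minEnclosingCircle(q.astype(np.float32)))
# top bore/hub: min enclosing of bright flange via local contrast -> tick only; shaft profile
g=S[192:216,300:326].astype(int).sum(2)//3
print(g)
print("proj slot",proj("scene",[[.538-.068*np.cos(np.radians(20.25)),.256-.068*np.sin(np.radians(20.25)),z] for z in(.048,.09)]),proj("scene",[[.538,.256,.118],[.538,.256,.073]]),proj("top",[[.538,.256,.118],[.538,.256,.073]]))
E
```

```text
hubtop ((554.746337890625, -58.841331481933594), (33.57670211791992, 38.720909118652344), 69.49756622314453) ((554.4434204101562, -58.88059997558594), 19.853012084960938)
screw dir deg 159.78303135989765 14.0094500410417
flange ((554.103271484375, -58.620574951171875), 26.11224365234375)
[[ 84  84  86  85  85  84  84  86  85  85  86  87  86  86  86  87  86  87
   84  87  87  86  86  86  84  86]
 [ 84  84  86  86  85  85  84  87  84  85  87  91 104  96  96  85  87  85
   87  85  85  87  86  86  86  86]
 [ 84  84  85  85  83  85  86  84  85  93 128 167 183 177 162 128  96  87
   88  87  86  86  88  86  86  87]
 [ 87  84  86  85  86  86  84  90 123 161 186 215 218 216 207 188 160 126
   98  88  89  88  86  87  86  86]
 [ 84  84  84  85  84  85  92 128 179 208 216 200 203 221 217 212 205 186
  160 127  96  86  87  86  87  88]
 [ 84  86  86  83  89 121 159 182 205 216 217 166 187 223 212 202 215 212
  203 186 156 114  88  87  87  86]
 [ 84  84  85  92 127 177 202 205 192 193 201 157 179 188 180 171 215 214
  214 211 203 179 151 113  86  87]
 [ 84  87 106 144 183 206 212 209 174 173 175 16
[... 1244 characters left out ...]
30 131 131 132]
 [132 132 132 134 132 144 186 190 160 114 115 116 118 115 116 115 153 188
  184 153 131 132 131 131 131 131]
 [131 131 131 131 140 178 196 166 134 114 115 117 115 115 115 107 106 151
  173 186 131 130 130 130 131 129]
 [131 132 132 131 148 195 180 125 136 114 116 116 116 115 115 110 109 116
  141 196 141 130 131 129 131 131]
 [132 132 132 132 150 199 182 115 162 114 116 116 116 117 114 110 112 109
  144 196 147 131 132 131 131 130]
 [131 132 132 131 143 182 195 147 172 115 116 116 115 116 114 111 114 148
  181 185 146 130 131 131 130 132]]
proj slot [[290.7461 239.7187]
 [289.549  224.7084]] [[311.6761 198.1882]
 [312.2319 214.7526]] [[287.2203 234.3158]
 [288.2911 236.0561]]
```

The crop shows the drive's flat facing roughly towards the scene camera, with the red mark centred on the shaft at scene (311.5,197.5). It also shows the small collar in the tray with its tick at (396.3,329.7). Estimates:
- **Drive axis:** (0.538, 0.256), drive x at 20.25°.
- **Shaft:** flat facing about 244° in world yaw, already lined up with the fingers' closing direction.
- **Collar:** (0.554, -0.060), screw facing about 160°.

Now moving over the shaft.

Call:
arm_command(series="-26.6 -13.2 0 0 120; -26.6 -13.2 0 0 120; -26.6 -13.2 0 0 120; -26.6 -13.2 0 0 120; -26.6 -13.2 0 0 120; -26.6 -13.2 0 0 120; -26.6 -13.2 0 0 120; -26.6 -13.2 0 0 120; -26.6 -13.2 0 0 120; -26.6 -13.2 0 0 120; -26.6 -13.2 0 0 120; -26.6 -13.2 0 0 120; -26.6 -13.2 0 0 120; -26.6 -13.2 0 0 120; 0 0 0 0 120; 0 0 0 0 120", squeeze=30)

```text
time_s: 1.43
tool_pos: [0.5389, 0.254, 0.2221]
tool_rot: [-179.9, 0.0, 153.9]
force: [-0.9, 0.5, 0.6]
grip_width: 0.046
grasp_force: 0.0
```

```bash
cat > go.py <<'E'
import sys
from h import *
o=telemetry.get_obs();p=np.array(o["tool_pos"]);R=Ro.from_euler("xyz",o["tool_rot"],degrees=True).as_matrix()
yd=np.degrees(np.arctan2(R[1,1],R[0,1]))
print("t",round(o["time_s"],2),"p",p.round(4),"rot",o["tool_rot"].round(2),"ydir",yd.round(2),"w",round(o["grip_width"]*1000,2),"gf",round(o["grasp_force"],1),"F tool",(R.T@o["force"]).round(2),"Tq",o["wrist_torque"].round(2),"q7",o["qpos"].round(0))
if len(sys.argv)>3:
    t=np.array([float(a) for a in sys.argv[1:4]]);print("shift mm",((R.T@(t-p))*1000).round(1))
if len(sys.argv)>4:
    d=(float(sys.argv[4])-yd+90)%180-90;print("turn rad",round(-np.radians(d),3))
E
python3 go.py .538 .256 .086 64
```

```text
t 1.43 p [0.5389 0.254  0.2221] rot [-179.94    0.    153.9 ] ydir 63.9 w 45.96 gf 0.0 F tool [ 1.06  0.07 -0.61] Tq [ 0.07  0.03 -0.06] q7 [-37.  12.  10.  92.  -2.  77.  38.]
shift mm [  1.7   1.5 136.1]
turn rad -0.002
```

Call:
arm_command(series="1.7 1.5 0 0 120; 0 0 30 0 120; 0 0 30 0 120; 0 0 30 0 120; 0 0 25 0 120; 0 0 21 0 120; 0 0 0 0 120; 0 0 0 0 120")

```text
time_s: 2.1
tool_pos: [0.5352, 0.2599, 0.0857]
tool_rot: [-179.9, -0.1, 154.3]
force: [0.1, -0.3, 0.8]
grip_width: 0.046
grasp_force: 0.0
```

Call:
arm_command(series="0 0 0 0 200; 0 0 0 0 255; 0 0 0 0 255; 0 0 0 0 255; 0 0 0 0 255; 0 0 0 0 255; 0 0 0 0 255; 0 0 0 0 255; 0 0 0 0 255; 0 0 0 0 255", squeeze=30)

```text
time_s: 2.93
tool_pos: [0.5371, 0.2581, 0.0871]
tool_rot: [-180.0, 0.0, 154.2]
force: [-1.9, -3.6, 4.9]
grip_width: 0.0123
grasp_force: 30.0
```

```bash
python3 go.py .538 .256 .086 20.25
```

```text
t 2.93 p [0.5371 0.2581 0.0871] rot [-179.98    0.    154.15] ydir 64.15 w 12.34 gf 30.0 F tool [ 0.14 -4.06 -4.92] Tq [-0.54  0.53 -0.05] q7 [-36.  18.  10. 101.  -3.  62.  39.]
shift mm [-1.8 -1.5  1.1]
turn rad 0.766
```

Grip width is 12.3 mm, so the fingers lie across the flat and back. Turning the shaft by +0.766 rad about the tool's z.

Call:
arm_command(series="-1 0 0 0 255; 0 0 0 0.096 255; 0 0 0 0.096 255; 0 0 0 0.096 255; 0 0 0 0.096 255; 0 0 0 0.096 255; 0 0 0 0.096 255; 0 0 0 0.096 255; 0 0 0 0.094 255; 0 0 0 0 255; 0 0 0 0 255; 0 0 0 0 255; 0 0 0 0 255; 0 0 0 0 255", squeeze=40)

```text
time_s: 4.1
tool_pos: [0.5381, 0.2578, 0.0871]
tool_rot: [180.0, 0.0, 110.3]
force: [-1.1, -3.3, 4.5]
grip_width: 0.0125
grasp_force: 40.0
```

```bash
python3 go.py .538 .256 .086 20.25; python3 - <<'E'
from h import *
im=cams.read_camera("scene");cv2.imwrite("pics/c2.png",cv2.resize(im[170:270,250:375],(750,600),interpolation=cv2.INTER_CUBIC))
E
```

```text
t 4.1 p [0.5381 0.2578 0.0871] rot [1.7999e+02 1.0000e-02 1.1026e+02] ydir 20.26 w 12.47 gf 40.0 F tool [-2.68 -2.17 -4.49] Tq [-0.57  0.44 -0.04] q7 [-42.  18.  16. 101.  -6.  62.  -4.]
shift mm [-1.6 -0.7  1.1]
turn rad 0.0
```

View pics/c2.png

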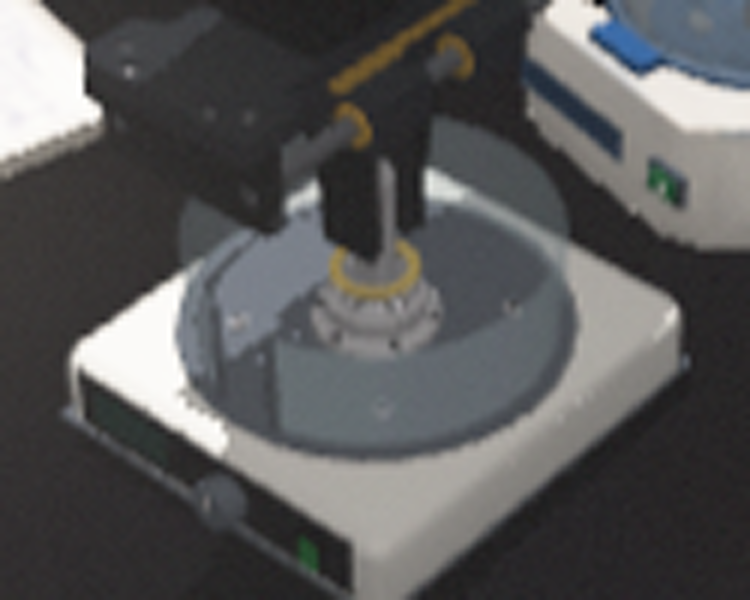

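The view shows the fingers on the shaft and the slot edges at (215,330) and (270,390) in the crop; the tool's closing line points at the slot. The two grips put the shaft axis at about (0.5378, 0.2545). Releasing, rising and turning for a centring squeeze on the collar.

Call:
arm_command(series="0 0 0 0 120; 0 0 0 0 120; 0 0 0 0 120; 0 0 0 0 120; 0 0 -20 0 120; 0 0 -30 0 100; 0 0 -30 0.118 100; 0 0 -30 0.118 100; 0 0 -15 0.118 100; 0 0 0 0.118 100; 0 0 0 0.118 100; 0 0 0 0.12 100; 0 0 0 0 100")

```text
time_s: 5.23
tool_pos: [0.5379, 0.2583, 0.2115]
tool_rot: [180.0, -0.0, 69.4]
force: [0.2, -0.2, -0.1]
grip_width: 0.053
grasp_force: 0.0
```

```bash
python3 go.py .5544 -.0615 .14 -20.5
```

```text
t 5.23 p [0.5379 0.2583 0.2115] rot [ 1.7999e+02 -1.0000e-02  6.9450e+01] ydir -20.55 w 53.04 gf 0.0 F tool [-0.12  0.27  0.09] Tq [-0.02  0.1  -0.04] q7 [-46.  12.  21.  93.  -5.  76. -45.]
shift mm [-293.7  127.7   71.4]
turn rad -0.001
```

Call:
arm_command(series="-27 11.6 0 0 100; -27 11.6 0 0 100; -27 11.6 0 0 100; -27 11.6 0 0 100; -27 11.6 0 0 100; -27 11.6 5 0 100; -27 11.6 10 0 100; -27 11.6 10 0 100; -27 11.6 10 0 100; -27 11.6 15 0 100; -23.7 11.7 21 0 100; 0 0 0 0 100; 0 0 0 0 100; 0 0 0 0 100")

```text
time_s: 6.4
tool_pos: [0.5554, -0.0608, 0.1405]
tool_rot: [-180.0, -0.0, 69.7]
force: [-0.9, -0.1, 0.0]
grip_width: 0.0526
grasp_force: 0.0
```

```bash
python3 go.py .5544 -.0615 .014 -20.5; python3 - <<'E'
from h import *
im=cams.read_camera("scene");cv2.imwrite("pics/c3.png",cv2.resize(im[270:390,320:480],(800,600),interpolation=cv2.INTER_CUBIC))
E
```

```text
t 6.4 p [ 0.5554 -0.0608  0.1405] rot [-1.7998e+02 -3.0000e-02  6.9740e+01] ydir -20.26 w 52.57 gf 0.0 F tool [-0.42 -0.82 -0.01] Tq [-0.09  0.04  0.01] q7 [-26.  11.  33. 103.  -7.  67. -11.]
shift mm [ -1.1  -0.7 126.5]
turn rad 0.004
```

View pics/c3.png

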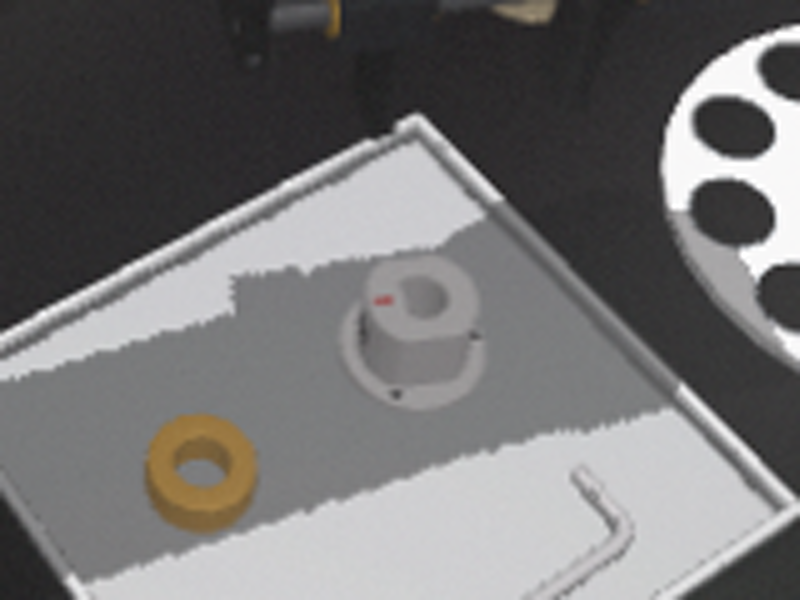

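The crop shows the collar undisturbed (tick at (383,300)), with the spacer at (202,470) and the key at lower right clear of the fingers. Descending and squeezing lightly to centre.

Call:
arm_command(series="-1 -1 25 0 100; 0 0 25 0 100; 0 0 25 0 100; 0 0 25 0 100; 0 0 16 0 100; 0 0 10 0 100; 0 0 0 0 100; 0 0 0 0 160; 0 0 0 0 160; 0 0 0 0 160; 0 0 0 0 160; 0 0 0 0 160; 0 0 0 0 160", squeeze=5)

```text
time_s: 7.53
tool_pos: [0.555, -0.0619, 0.016]
tool_rot: [179.9, -0.1, 69.6]
force: [-0.6, 1.0, 6.6]
grip_width: 0.0388
grasp_force: 5.0
```

```bash
python3 go.py .5544 -.0615 .014 69.5
```

```text
t 7.53 p [ 0.555  -0.0619  0.016 ] rot [ 1.799e+02 -9.000e-02  6.961e+01] ydir -20.39 w 38.76 gf 5.0 F tool [ 0.78 -0.87 -6.62] Tq [ 0.13  0.44 -0.02] q7 [-23.  20.  31. 110. -13.  53.  -6.]
shift mm [ 0.2 -0.7  2. ]
turn rad -1.569
```

Call:
arm_command(series="0 0 0 0 100; 0 0 0 0 80; 0 0 0 0 80; 0 0 -25 0 80; 0 0 -20 0 80; 0 0 0 -0.121 80; 0 0 0 -0.121 80; 0 0 0 -0.121 80; 0 0 0 -0.121 80; 0 0 0 -0.121 80; 0 0 0 -0.121 80; 0 0 0 -0.121 80; 0 0 0 -0.121 80; 0 0 0 -0.121 80; 0 0 0 -0.121 80; 0 0 0 -0.121 80; 0 0 0 -0.121 80; 0 0 0 -0.117 80; 0 0 0 0 80; 0 0 0 0 80")

```text
time_s: 9.2
tool_pos: [0.5538, -0.0624, 0.0594]
tool_rot: [-180.0, -0.0, 159.3]
force: [0.0, -0.5, -1.6]
grip_width: 0.0599
grasp_force: 0.0
```

```bash
python3 go.py .555 -.0619 .014 69.5
```

```text
t 9.2 p [ 0.5538 -0.0624  0.0594] rot [-1.800e+02 -2.000e-02  1.593e+02] ydir 69.3 w 59.87 gf 0.0 F tool [-0.19 -0.44  1.57] Tq [-0.02  0.03 -0.  ] q7 [-13.  16.  19. 108.  -6.  58.  78.]
shift mm [-0.9  0.9 45.4]
turn rad -0.004
```

Call:
arm_command(series="-0.9 0.9 15 0 80; 0 0 15 0 80; 0 0 10 0 80; 0 0 5 0 80; 0 0 0 0 80; 0 0 0 0 200; 0 0 0 0 200; 0 0 0 0 200; 0 0 0 0 200; 0 0 0 0 200; 0 0 0 0 200; 0 0 0 0 200; 0 0 0 0 200", squeeze=40)

```text
time_s: 10.28
tool_pos: [0.5556, -0.0616, 0.0151]
tool_rot: [180.0, 0.0, 159.5]
force: [0.0, 0.6, 3.8]
grip_width: 0.0336
grasp_force: 40.0
```

```bash
python3 go.py .555 -.0619 .165 69.5
```

```text
t 10.28 p [ 0.5556 -0.0616  0.0151] rot [1.7997e+02 5.0000e-02 1.5950e+02] ydir 69.5 w 33.65 gf 40.0 F tool [ 0.19  0.53 -3.78] Tq [0.05 0.16 0.01] q7 [-13.  19.  19. 109.  -8.  53.  79.]
shift mm [   0.3   -0.4 -149.9]
turn rad -0.0
```

Call:
arm_command(series="0 0 -5 0 200; 0 0 -15 0 200; 0 0 -25 0 200; 0 0 -25 0 200; 0 0 -25 -0.118 200; 0 0 -25 -0.118 200; 0 0 -20 -0.118 200; 0 0 -10 -0.118 200; 0 0 0 -0.118 200; 0 0 0 -0.121 200; 0 0 0 0 200; 0 0 0 0 200")

```text
time_s: 11.28
tool_pos: [0.5547, -0.0618, 0.1643]
tool_rot: [180.0, -0.0, -160.0]
force: [-0.3, -0.3, -1.2]
grip_width: 0.0337
grasp_force: 40.0
```

```bash
python3 go.py .5378 .2545 .165 110.25
```

```text
t 11.28 p [ 0.5547 -0.0618  0.1643] rot [ 1.7998e+02 -4.0000e-02 -1.5997e+02] ydir 110.03 w 33.73 gf 40.0 F tool [ 0.44 -0.18  1.19] Tq [0.07 0.12 0.03] q7 [-11.   9.  16. 101.  -3.  70. 116.]
shift mm [-92.4 303.   -0.7]
turn rad -0.004
```

Call:
arm_command(series="-4 14 0 0 200; -8 27 0 0 200; -8 27 0 0 200; -8 27 0 0 200; -8 27 0 0 200; -8 27 0 0 200; -8 27 0 0 200; -8 27 0 0 200; -8 27 0 0 200; -8 27 0 0 200; -8 27 0 0 200; -8.4 19 0 -0.004 200; 0 0 0 0 200; 0 0 0 0 200; 0 0 0 0 200; 0 0 0 0 200")

```text
time_s: 12.62
tool_pos: [0.5374, 0.2527, 0.1644]
tool_rot: [-179.9, -0.0, -159.7]
force: [-1.4, -0.9, -1.1]
grip_width: 0.0335
grasp_force: 40.0
```

```bash
python3 go.py .5378 .2545 .125 110.25; python3 - <<'E'
from h import *
a=cams.read_camera("scene")[150:250,270:360];b=cams.read_camera("top")[205:265,260:314]
cv2.imwrite("pics/c4.png",np.hstack([cv2.resize(a,(405,450),interpolation=cv2.INTER_CUBIC),cv2.resize(b,(390,450),interpolation=cv2.INTER_CUBIC)]))
E
```

```text
t 12.62 p [0.5374 0.2527 0.1644] rot [-1.7994e+02 -3.0000e-02 -1.5973e+02] ydir 110.27 w 33.54 gf 40.0 F tool [ 1.6  -0.37  1.15] Tq [ 0.05  0.01 -0.01] q7 [-31.  14.   3.  96.  -1.  71.  83.]
shift mm [-1.1  1.6 39.4]
turn rad 0.0
```

View pics/c4.png

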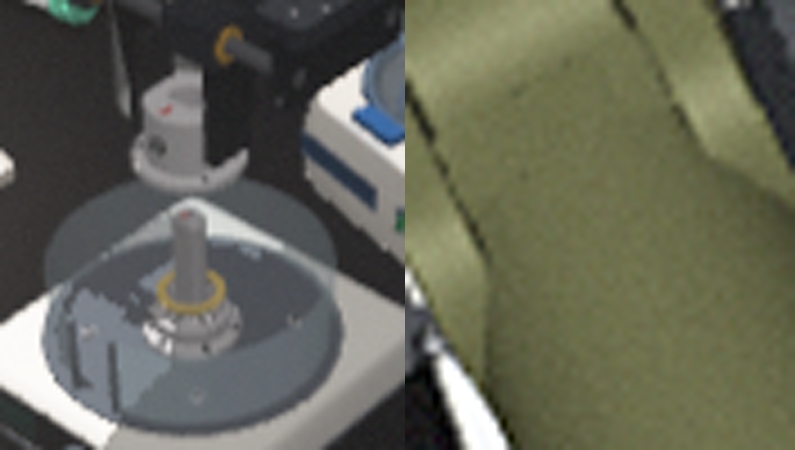

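The screw (crop (155,148)) and tick face the slot, the same side as the shaft's red mark (185,213). Correcting sideways, then descending in steps.

Call:
arm_command(series="-1.4 1.6 0 0 200; 0 0 10 0 200; 0 0 5 0 200; 0 0 0 0 200; 0 0 0 0 200; 0 0 0 0 200")

```text
time_s: 13.22
tool_pos: [0.5377, 0.2564, 0.1494]
tool_rot: [-180.0, -0.0, -159.5]
force: [0.2, 0.1, -1.5]
grip_width: 0.0335
grasp_force: 40.0
```

```bash
python3 go.py .5378 .2545 .081 110.25
```

```text
t 13.22 p [0.5377 0.2564 0.1494] rot [-1.7999e+02 -2.0000e-02 -1.5954e+02] ydir 110.46 w 33.47 gf 40.0 F tool [-0.24  0.03  1.47] Tq [ 0.02  0.01 -0.03] q7 [-31.  14.   3.  97.  -1.  69.  83.]
shift mm [ 0.6 -1.8 68.4]
turn rad 0.004
```

```bash
python3 - <<'E'
from h import *
P=[]
for _ in range(8): cams.read_camera("top");P.append(telemetry.get_obs()["tool_pos"])
print(np.round(P,4)*1000,np.mean(P,0))
E
python3 go.py .5378 .2545 .081 110.25
```

```text
[[537.9 256.6 149.7]
 [538.  256.6 149.8]
 [538.  256.6 149.9]
 [537.9 256.6 149.8]
 [537.9 256.6 149.9]
 [537.9 256.6 149.8]
 [537.9 256.6 149.8]
 [537.9 256.6 149.7]] [0.53791507 0.25661288 0.14980084]
t 13.62 p [0.5379 0.2566 0.1497] rot [ 1.8000e+02  2.0000e-02 -1.5953e+02] ydir 110.47 w 33.68 gf 40.0 F tool [0.62 0.34 0.36] Tq [ 0.08  0.1  -0.02] q7 [-31.  14.   3.  97.  -1.  69.  83.]
shift mm [ 0.8 -1.9 68.7]
turn rad 0.004
```

Call:
arm_command(series="0.4 -1.6 0 0.004 200; 0 0 0 0 200; 0 0 6 0 200; 0 0 6 0 200; 0 0 4 0 200; 0 0 4 0 200; 0 0 3 0 200; 0 0 3 0 200; 0 0 0 0 200; 0 0 0 0 200; 0 0 0 0 200")

```text
time_s: 14.53
tool_pos: [0.538, 0.255, 0.1237]
tool_rot: [180.0, 0.0, -159.8]
force: [0.6, 0.2, -0.7]
grip_width: 0.0334
grasp_force: 40.0
```

```bash
python3 go.py .5378 .2545 .081 110.25
```

```text
t 14.53 p [0.538  0.255  0.1237] rot [ 1.8000e+02  1.0000e-02 -1.5976e+02] ydir 110.24 w 33.44 gf 40.0 F tool [-0.65 -0.08  0.65] Tq [0.12 0.02 0.01] q7 [-31.  16.   3.  98.  -1.  66.  83.]
shift mm [ 0.4 -0.3 42.7]
turn rad -0.0
```

Already over the taper with no side force. Continuing down.

Call:
arm_command(series="0 0 5 0 200; 0 0 5 0 200; 0 0 5 0 200; 0 0 5 0 200; 0 0 5 0 200; 0 0 5 0 200; 0 0 4 0 200; 0 0 0 0 200; 0 0 0 0 200; 0 0 0 0 200")

```text
time_s: 15.37
tool_pos: [0.5377, 0.2557, 0.0888]
tool_rot: [180.0, 0.0, -159.7]
force: [1.0, 5.4, -4.3]
grip_width: 0.0337
grasp_force: 40.0
```

```bash
python3 go.py .5378 .2545 .080 110.25
```

```text
t 15.37 p [0.5377 0.2557 0.0888] rot [ 179.95    0.   -159.73] ydir 110.27 w 33.69 gf 40.0 F tool [-2.79  4.71  4.31] Tq [ 1.2  -0.16  0.  ] q7 [-31.  17.   3. 100.  -1.  62.  83.]
shift mm [ 0.3 -1.2  8.8]
turn rad 0.0
```

Call:
arm_command(series="-0.4 0.8 0 0 200; 0 0 2 0 200; 0 0 2 0 200; 0 0 1 0 200; 0 0 0 0 200; 0 0 0 0 200; 0 0 0 0 200; 0 0 0 0 200", squeeze=55)

```text
time_s: 16.03
tool_pos: [0.538, 0.2558, 0.0847]
tool_rot: [180.0, 0.0, -159.8]
force: [-1.4, 3.5, 1.4]
grip_width: 0.0335
grasp_force: 55.0
```

```bash
python3 go.py .5378 .2545 .080 110.25
```

```text
t 16.03 p [0.538  0.2558 0.0847] rot [ 180.      0.   -159.76] ydir 110.24 w 33.54 gf 55.0 F tool [ 0.12  3.81 -1.42] Tq [ 0.7   0.42 -0.05] q7 [-31.  18.   3. 100.  -1.  62.  83.]
shift mm [ 0.6 -1.1  4.7]
turn rad -0.0
```

Call:
arm_command(series="0 0.6 1 0 200; 0 0 2 0 200; 0 0 2 0 200; 0 0 1 0 200; 0 0 0 0 200; 0 0 0 0 200; 0 0 0 0 200; 0 0 0 0 200")

```text
time_s: 16.7
tool_pos: [0.5382, 0.2559, 0.08]
tool_rot: [-180.0, 0.0, -159.8]
force: [-4.3, 0.4, 10.9]
grip_width: 0.0335
grasp_force: 55.0
```

```bash
python3 go.py .5378 .2545 .080 110.25
```

```text
t 16.7 p [0.5382 0.2559 0.08  ] rot [-1.7997e+02  2.0000e-02 -1.5979e+02] ydir 110.21 w 33.52 gf 55.0 F tool [  3.86   1.88 -10.9 ] Tq [0.05 1.1  0.03] q7 [-31.  18.   3. 101.  -1.  61.  83.]
shift mm [ 0.8 -1.1  0. ]
turn rad -0.001
```

Call:
arm_command(series="0.4 0.2 0 0 200; 0 0 1 0 200; 0 0 1 0 200; 0 0 0 0 200; 0 0 0 0 200; 0 0 0 0 200; 0 0 0 0 200; 0 0 0 0 200; 0 0 0 0 200")

```text
time_s: 17.45
tool_pos: [0.5382, 0.2559, 0.0799]
tool_rot: [-180.0, 0.1, -159.8]
force: [-6.6, -1.3, 20.0]
grip_width: 0.0337
grasp_force: 55.0
```

```bash
python3 go.py .5378 .2545 .080 110.25
```

```text
t 17.45 p [0.5382 0.2559 0.0799] rot [-1.7998e+02  8.0000e-02 -1.5980e+02] ydir 110.2 w 33.65 gf 55.0 F tool [  6.65   1.05 -20.03] Tq [-0.34  1.75  0.09] q7 [-31.  18.   3. 101.  -1.  61.  83.]
shift mm [ 0.9 -1.2 -0.1]
turn rad -0.001
```

Stalled at TCP z 0.0799, with the push rising from 11 to 20 N. That matches the underside on the shoulder (0.0799 − 0.0121 = 0.0678). One check picture.

```bash
python3 - <<'E'
from h import *
a=cams.read_camera("scene")[170:260,255:375]
cv2.imwrite("pics/c5.png",cv2.resize(a,(800,600),interpolation=cv2.INTER_CUBIC))
E
python3 go.py
```

```text
t 17.5 p [0.5382 0.2559 0.0799] rot [-1.7998e+02  8.0000e-02 -1.5980e+02] ydir 110.2 w 33.55 gf 55.0 F tool [  6.8   -0.07 -18.9 ] Tq [-0.33  1.7  -0.02] q7 [-31.  18.   3. 101.  -1.  61.  83.]
```

View pics/c5.png

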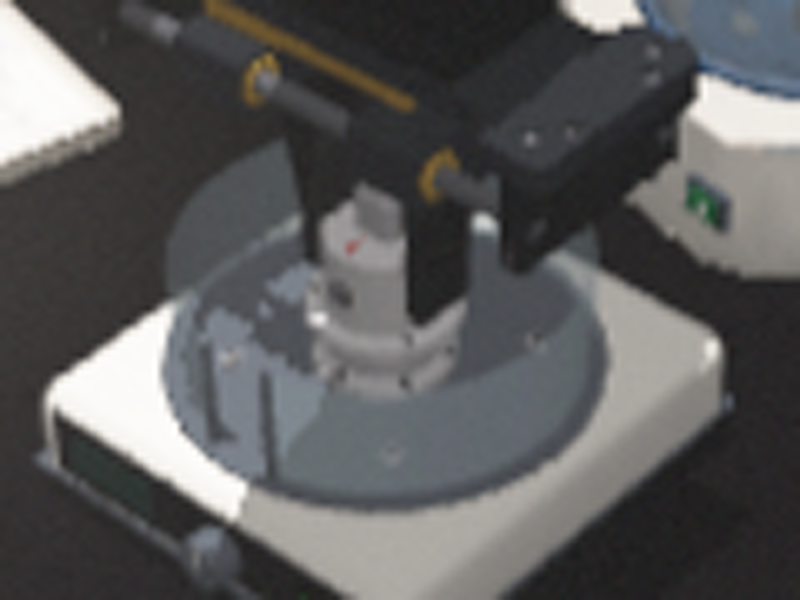

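The collar is seated: the brass washer is hidden under its flange, and the screw at crop (342,292) faces the slot at (205–265, 400). Handing in.

```bash
python3 -c "
from cell import env
print(env.sign_off())"
```

```text
the job is handed in; nothing more can be done
None
```

I turned the shaft's flat to the key slot and pressed the collar home on the shoulder. I handed the job in at 17.5 s, still gripping the hub at 55 N and pushing down about 19 N; the hand-in gave no verdict.

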